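# Rock the slope gauge on the sprung stud until its pointer settles on the mark

### The arm

A 6-joint arm with a two-finger parallel gripper is mounted at the origin on the work surface. World frame = base frame: x ahead of the robot, y to its left, z up, the work surface at z = 0. Lengths are in mm, angles in rad, forces in N, time in s.
With the tool pointing down it reaches from about 350 to 725 mm from the base axis. Payload 4.3 kg.
Tool frame: the origin (TCP) lies midway between the tips of the shut fingers; the grasp point (between the pads) lies 19 mm behind it; z points along the fingers, y is the line along which they close (so a half turn about z gives the same grasp; the last joint's range is limited). The gripper opens to 85 mm and grips with 20 to 120 N. Pads are 22 mm wide; open, the fingers measure 114 mm over their backs; the gripper's body (76 mm by 85 mm) begins 54 mm behind the grasp point. The pads swing forward as they close: fully open they stand 13 mm farther back than shut.
Start: joints at [1.14, 0.377, 0.081, 1.274, 0, 1.46], TCP at [181.32, 545.701, 231.329] pointing down, gripper open.
Joint ranges: [-2.72, 2.72], [-0.84, 1.66], [-1.02, 1.22], [-1.77, 2.12], [-1.37, 1.28], [-3.14, 3.14]. Speed limits (rad/s): [2.57, 2.57, 3.14, 3.14, 3.14, 3.14].

### API

Orientations are given as a unit quaternion [x, y, z, w].
In Python, from plant import ctrl gives the robot as it stands. The module is installed in compiled form; this text tells all that it offers.
- The arm moves only by the tool arm_command, never from a script. Its arguments are lists of equal length, an entry for each row: "dp": the shift along the tool's x, y, z normalised to -1 to 1, where 1 is 0.25 m, a list of three; "angular": the turn, a rotation vector about the tool's x, y, z normalised to -1 to 1, where 1 is 180 degrees, a list of three; "hand": the gripper's target within -1 to 1 (shut at 1, half-way at 0, fully open at -1). A call has 1 to 12 rows; each row is the pose to reach, as a shift and turn from the pose commanded when the call began, along the tool's axes at that moment, turning the shorter way round; what a row does not reach only later rows make up. A row lasts 1/12 s, in which the tool goes at most 41.7 mm and 7.16 degrees, less where a joint would pass 70% of its speed; a pose out of reach is approached as far as the arm can. A call with a number of a shift or a turn outside -1 to 1 is refused whole. A call with a gripper value outside its range is refused whole. The fingers move at their own pace and stop on an object; "squeeze" is the grip in N (left out, the last holds). Time passes only in rows, so rows that repeat a pose let the fingers close. It gives the time, the measured TCP pose, the force, the opening and the grip force at its end, in the units of the state.
- ctrl.state(): the state, without advancing time (a new reading comes with each control period).
- ctrl.read_camera(name): name is "scene" or "top"; returns a dict with "frame" (400x640x3 uint8, red, green, blue), "fx", "fy", "cx", "cy" (pixels), "rvec" (rotation vector, rad) and "tvec" (3), from world to camera coordinates, as OpenCV has them. Camera axes: x right, y down, z forward; pixel columns grow to the right and rows downward; lengths in mm; the calibration is good to about 2 mm. A picture is of the moment at which its call begins. There is no depth.
- ctrl.job_done(): hands the job in; it is judged then, once.
The state is a dict: "clock": time; "joint_pos": joint angles; "joint_velocities": joint speeds; "effort": joint torques, N m; "ee_pos": TCP position; "orientation": TCP orientation; "contact_force": force on the tool from outside, world axes, zero at the start; "wrist_torque": the same for the moment, N m; "gripper_width": finger opening in mm; "gripper_force": force on a finger pad.
Only numpy, scipy, OpenCV 4.12 (cv2) and the standard library are available. Lean on these libraries where they do the work, as an engineer would, in place of code of your own. Each camera call takes 0.05 s, during which the arm holds its last target. There are 200 camera calls.

### The job

Pick the slope gauge up off the wood offcut by its blue tab and set the middle of its foot level on the orange sprung stud, then rock it sideways there, dial upright, until its swinging pointer settles on the red mark, so that the studio's pouring slope can be taken from it. Press gently: keep the stud sunk about half of its travel, never down to its stop, and finish while still holding the gauge like that, with the pointer at rest on the mark. Leave the painter's other things where they are.

Things in the scene. Friction and masses are not known exactly. Their poses are not given: they have to be found in the camera images.
- gauge: Slope gauge, about 0.35 kg, upright on the offcut. Origin: centre of its flat underside; z up, y along the foot, x out of its white dial (faces about +x at the start). Wood foot 44 (x) x 150 (y) x 10 mm, blue centre line; black case 16 x 110, side ribs to x = 19, z = 10 to 95 mm; blue tab 24 (x) x 40 (y) mm, z = 95 to 142, at x = y = 0: grip it from above.
- pointer (a joint): Angle (rad) of the black pendulum pointer with brass bob, pivot at z = 86 mm of the gauge, swinging freely about the gauge's x axis (period about 0.4 s, dies out in about 1 s). 0: towards the foot; positive: tip towards the gauge's +y. It hangs plumb, so rolling the gauge by +a about its x makes it read -a. Stops at +-0.75.
- marker (a joint): Angle of the red mark (9 mm wide slip) on the dial, same pivot, zero and sense as the pointer; stiff, stays where it is set, between 0.20 and 0.38 rad (towards the gauge's +y, which is on the right as seen facing the dial).
- pointer_tip (a point): Tip of the pointer, 50 mm from the pivot, 13.5 mm in front of the gauge's mid-plane.
- mark (a point): Middle of the red mark, 50 mm from the pivot, in the pointer tip's plane. The pointer is on the mark when the two points coincide.
- block: Fixed pale wood block 100 (x) x 110 (y) x 55 mm high with a 3 mm steel washer, carries the stud at its middle. Origin: centre of its underside, on the table; z up.
- stud (a joint): How far the stud is pressed down, m. 0: fully up; 0.016: on its stop. A spring of about 500 N/m: half way takes about 4 N.
- stud_top (a point): Top of the orange ball-shaped stud (ball radius 20 mm, on a steel stem), on the block's axis, 116 mm above the table when fully up. Moves down with the stud. There are 17 mm of gap between ball and washer when up.
- offcut: Fixed brown wood offcut 70 (x) x 200 (y) x 40 mm high on which the gauge stands at the start. Origin: centre of its underside.
- jar: Bystander: jar with red cap, 64 mm wide, 80 mm high. Origin under its centre.
- paint_bottle: Bystander: blue bottle, 52 mm wide, 130 mm high. Origin under its centre.
- tape: Bystander: yellow ring of tape, 100 mm wide, 24 mm high. Origin under its centre.
- brush: Bystander: paint brush lying on the table.
- cup: Bystander: white cup, 72 mm wide, 85 mm high. Origin under its centre.
- scraper: Bystander: flat spatula lying on the table.
- wedge: Bystander: dark wood key 50 x 35 x 18 mm. Origin under its centre.
Mind the look-alikes: they are no part of the job. What is shaped like the gauge but purple is not meant.

How it is judged:
By the outcome, as a careful person would: the job done as asked, in the order asked, and still so for the second after the job is handed in, while the arm keeps its last pose, push and grip.
It also fails if it takes over 51 s, if anything falls off the work surface, if the arm or the gripper's body presses on something with over 40 N, if the wrist force passes 120 N, or if a joint passes its speed limit or range.

## Working session

There is one attempt and no reset: what is moved stays moved. The work goes in short steps, Python scripts to look and compute and a tool call to move; the robot and the scene stay as the last step left them, time stands still between calls to the robot, and variables do not carry over. Pictures are saved under pics/ and viewed, at most 10 in all, crops included, and the job is handed in when it is done.

Besides the shell and the picture viewer there is one more tool, called as name(argument=value, ...), one argument or row to a line, values as JSON. arm_command: Moves the arm, as the interface text tells. Scaled input: -1 to 1 covers 0.25 m each way for a shift and 180 degrees each way for a turn. Its arguments: {"type":"object","properties":{"dp":{"type":"array"},"angular":{"type":"array"},"hand":{"type":"array"},"squeeze":{"type":"number"}},"required":["dp","angular","hand"]}

```bash
mkdir -p pics
cat > h.py <<'E'
import numpy as np, cv2
from scipy.spatial.transform import Rotation as R
from plant import ctrl
def cam(n):
    c=ctrl.read_camera(n); c['K']=np.array([[c['fx'],0,c['cx']],[0,c['fy'],c['cy']],[0,0,1.]])
    c['R']=R.from_rotvec(np.ravel(c['rvec'])).as_matrix(); c['t']=np.ravel(c['tvec']); c['C']=-c['R'].T@c['t']; return c
def ray(c,p):
    d=c['R'].T@np.array([(p[0]-c['cx'])/c['fx'],(p[1]-c['cy'])/c['fy'],1]); return c['C'],d/np.linalg.norm(d)
def onplane(c,p,z):
    o,d=ray(c,p); return o+d*(z-o[2])/d[2]
def tri(c1,p1,c2,p2):
    o1,d1=ray(c1,p1);o2,d2=ray(c2,p2)
    s=np.linalg.lstsq(np.c_[d1,-d2],o2-o1,rcond=None)[0]; a=o1+s[0]*d1;b=o2+s[1]*d2
    return (a+b)/2,np.linalg.norm(a-b)
def proj(c,P): return cv2.projectPoints(np.atleast_2d(np.array(P,float)),np.ravel(c['rvec'])*1.,c['t']*1.,c['K'],None)[0][:,0]
def save(c,n,crop=None,s=1):
    f=c['frame'][:,:,::-1]
    if crop: f=f[crop[1]:crop[3],crop[0]:crop[2]]
    cv2.imwrite('pics/'+n,cv2.resize(f,None,fx=s,fy=s,interpolation=cv2.INTER_CUBIC))
E
python3 - <<'E'
from h import *
for n in('scene','top'):
    c=cam(n); save(c,n+'0.png'); print(n,c['C'],c['fx'],c['R'][2])
print(ctrl.state())
E
```

```text
scene [ 897.05133179 -784.0790064   750.94179065] 369.3658625140137 [-0.39316222  0.70998053 -0.58425261]
top [ 338.7186833    16.6583592  1428.30733469] 431.7609069340907 [ 0.111656   -0.02106322 -0.99352367]
{'clock': 0.1, 'joint_pos': array([1.13969218e+00, 3.78023643e-01, 7.97621797e-02, 1.27437526e+00,
       3.24729055e-07, 1.46053921e+00]), 'joint_velocities': array([-0.00085672, -0.0026403 ,  0.00336837,  0.00030673,  0.0001512 ,
        0.00052018]), 'effort': array([ 6.59133821e-04, -4.64694607e+01,  2.70581532e+01,  1.20410815e-02,
       -1.32364371e-04, -5.33906956e-06]), 'ee_pos': array([181.0658514 , 545.13852305, 230.43612165]), 'orientation': array([ 1.59736235e-01,  9.87159303e-01, -8.86647918e-04, -2.46205352e-04]), 'contact_force': array([ 0.31012069, -0.17783907,  0.39843747]), 'wrist_torque': array([ 0.01558606, -0.0052493 , -0.05625471]), 'gripper_force': 0.0, 'gripper_width': 85.11267976154382}
```

View pics/scene0.png

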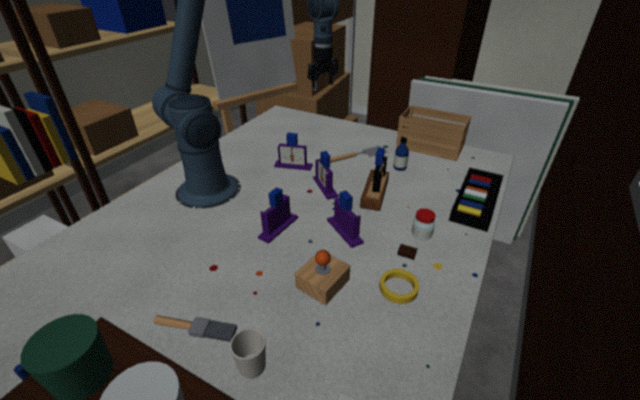

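View pics/top0.png

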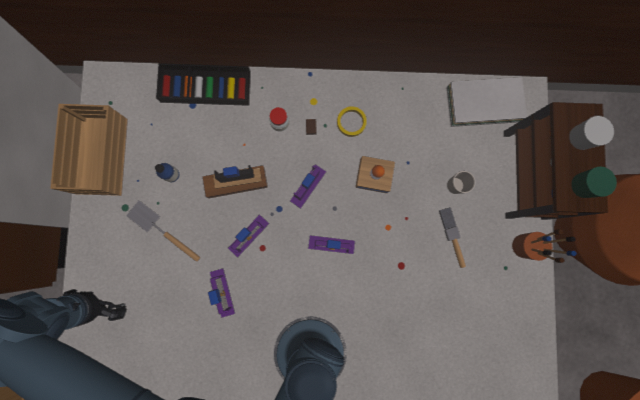

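Candidates: the black-cased gauge with wood foot on the brown offcut (scene (376,180), top (235,177)). The purple ones are at scene (293,152), (325,175), (278,215) and (346,218). The one on the offcut fits, being black rather than purple. I'll confirm with a crop and measure.

Run:
```python
from h import *
s=cam('scene');t=cam('top')
a=cv2.resize(s['frame'][135:215,345:425],(480,480),interpolation=cv2.INTER_CUBIC)
b=cv2.resize(t['frame'][150:205,195:275],None,fx=4,fy=4,interpolation=cv2.INTER_CUBIC)
o=np.zeros((480,800,3),np.uint8);o[:,:480]=a;o[:220,480:]=b
cv2.imwrite('pics/crop1.png',o[:,:,::-1])
def blob(c,box,lo,hi):
    x0,y0,x1,y1=box;h=cv2.cvtColor(c['frame'],cv2.COLOR_RGB2HSV)[y0:y1,x0:x1]
    m=cv2.inRange(h,lo,hi);n,l,st,ce=cv2.connectedComponentsWithStats(m)
    k=1+np.argmax(st[1:,4]);cn=cv2.findContours((l==k).astype(np.uint8),0,2)[0][0]+[x0,y0]
    return ce[k]+[x0,y0],st[k],cv2.minAreaRect(cn.astype(np.float32)),cn
B=((100,120,50),(125,255,255));O=((3,150,110),(14,255,255))
bs=blob(s,(355,135,395,170),*B);bt=blob(t,(210,160,260,190),*B)
os=blob(s,(305,240,340,275),*O);ot=blob(t,(365,160,395,185),*O)
for q in(bs,bt,os,ot):print(q[0],q[1],q[2])
print('tab tri',tri(s,bs[0],t,bt[0]),'top@182',onplane(t,bt[0],182))
print('ball tri',tri(s,os[0],t,ot[0]),'top@96',onplane(t,ot[0],96),onplane(s,os[0],96))
W=blob(t,(195,160,275,205),(5,80,60),(20,220,255));print('offcut',W[1],W[2],[onplane(t,p,40).round() for p in cv2.boxPoints(W[2])])
W=blob(t,(350,145,405,200),(8,50,100),(25,160,255));print('block',W[1],W[2],[onplane(t,p,55).round() for p in cv2.boxPoints(W[2])])
```

```text
[379.24576271 156.16949153] [ 21  13   8  18 118] ((379.5, 156.5), (17.0, 7.0), 90.0)
[230.12621359 170.82524272] [ 13   7  15   9 103] ((230.11886596679688, 170.80740356445312), (7.605002403259277, 13.851968765258789), 84.80557250976562)
[320.875      256.48214286] [ 10  11  13  12 112] ((321.0, 256.5), (10.60660171508789, 12.020814895629883), 45.0)
[379.48051948 170.61038961] [10  6 10 11 77] ((379.6000061035156, 170.7000274658203), (9.838699340820312, 8.497057914733887), 63.43495178222656)
tab tri (array([551.52876685, 252.38094527, 157.30999041]), np.float64(3.6949167110215937)) top@182 [549.05247856 248.6465289  182.        ]
ball tri (array([ 577.38949771, -201.11670926,  101.51887029]), np.float64(1.463601016241096)) top@96 [ 579.0098848  -201.63725906   96.        ] [ 574.07461037 -196.59994547   96.        ]
offcut [  8   6  64  31 945] ((234.24681091308594, 181.12559509277344), (21.351289749145508, 61.828155517578125), 79.5625228881836) [array([552., 365.,  40.]), array([595., 171.,  40.]), array([527., 155.,  40.]), array([485., 349.,  40.])]
block [  7  11  38  35 882] ((375.6486511230469, 173.10809326171875), (34.19498825073242, 30.249412536621094), 9.462322235107422) [array([ 536., -134.,   55.]), array([ 635., -148.,   55.]), array([ 620., -259.,   55.]), array([ 521., -243.,   55.])]
```

View pics/crop1.png

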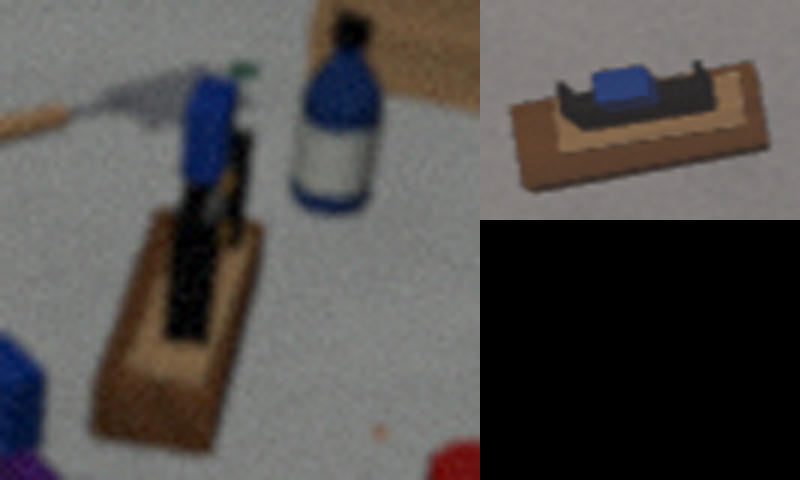

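The crop confirms it: black case, blue tab, pale wood foot on the brown offcut. The tab is at crop (212,130) on the left and (623,86) on the right. The dial is almost edge-on to the scene camera. Next is the foot's yaw and the first move.

Run:
```python
from h import *
s=cam('scene');t=cam('top')
h=cv2.cvtColor(t['frame'],cv2.COLOR_RGB2HSV)[155:200,200:270]
m=cv2.inRange(h,(5,60,108),(25,200,255))
m=cv2.morphologyEx(m,cv2.MORPH_OPEN,np.ones((2,2),np.uint8))
n,l,st,ce=cv2.connectedComponentsWithStats(m);k=1+np.argmax(st[1:,4])
print(st[k]); mm=l==k
cn=max(cv2.findContours(mm.astype(np.uint8),0,2)[0],key=len)+[200,155]
r=cv2.minAreaRect(cn.astype(np.float32));print(r)
print([onplane(t,p,50).round(1) for p in cv2.boxPoints(r)])
# bottom (near) edge line
ys,xs=np.nonzero(mm);E=np.array([[x+200,ys[xs==x].max()+155.5] for x in sorted(set(xs))])
W=np.array([onplane(t,p,50)[:2] for p in E]);W=W[3:-4]
p=np.polyfit(W[:,1],W[:,0],1);res=W[:,0]-np.polyval(p,W[:,1]);g=abs(res)<4;p=np.polyfit(W[g,1],W[g,0],1)
print('yaw deg',np.degrees(np.arctan(-p[0])),'x edge at y=250',np.polyval(p,250),'n',g.sum())
# tab edges: project hypothesised tab top/ bottom for check
for yaw in(10,12,14):
    a=np.radians(yaw);R2=np.array([[np.cos(a),-np.sin(a)],[np.sin(a),np.cos(a)]])
    for c0 in((549,249),):
        pts=[np.r_[R2@[x,y]+c0,z] for z in(137,182) for x in(-12,12) for y in(-20,20)]
        print(yaw,proj(t,pts).mean(0),proj(s,pts).mean(0))
```

```text
[ 14  14  48  20 276]
((237.729736328125, 178.8783721923828), (13.1519193649292, 47.84010696411133), 80.53767395019531)
[array([551.7, 326.9,  50. ]), array([582.1, 176.9,  50. ]), array([540.1, 168.2,  50. ]), array([510. , 317.7,  50. ])]
yaw deg 10.798366086129333 x edge at y=250 524.1627385187265 n 41
10 [231.33302567 172.12956349] [378.76769658 155.71768962]
12 [231.33279198 172.12969933] [378.7693072  155.71819349]
14 [231.33256821 172.12985068] [378.77097428 155.7186459 ]
```

arm_command(
  dp=[
    [-0.1, -0.04, 0],
    [-0.25, -0.09, 0],
    [-0.4, -0.15, 0],
    [-0.55, -0.2, 0],
    [-0.7, -0.26, 0],
    [-0.82, -0.31, 0],
    [-0.88, -0.33, 0],
    [-0.88, -0.33, 0],
  ],
  angular=[
    [0, 0, 0],
    [0, 0, 0],
    [0, 0, 0],
    [0, 0, 0],
    [0, 0, 0],
    [0, 0, 0],
    [0, 0, 0],
    [0, 0, 0],
  ],
  hand=[-1, -1, -1, -1, -1, -1, -1, -1],
  squeeze=40,
)

```text
clock: 0.97
ee_pos: [366.8, 395.8, 231.3]
orientation: [0.162, 0.987, -0.0, 0.001]
contact_force: [-0.4, -0.5, -0.5]
gripper_width: 85.3
gripper_force: 0.0
```

arm_command(
  dp=[
    [-0.1, -0.04, 0],
    [-0.25, -0.09, 0],
    [-0.4, -0.15, 0],
    [-0.55, -0.2, 0],
    [-0.7, -0.26, 0],
    [-0.82, -0.31, 0],
    [-0.88, -0.332, 0],
    [-0.884, -0.332, 0],
    [-0.884, -0.332, 0],
    [-0.884, -0.332, 0],
  ],
  angular=[
    [0, 0, -0.02],
    [0, 0, -0.04],
    [0, 0, -0.06],
    [0, 0, -0.08],
    [0, 0, -0.1],
    [0, 0, -0.13],
    [0, 0, -0.15],
    [0, 0, -0.165],
    [0, 0, -0.165],
    [0, 0, -0.165],
  ],
  hand=[-1, -1, -1, -1, -1, -1, -1, -1, -1, -1],
)

```text
clock: 1.8
ee_pos: [547.2, 250.2, 231.1]
orientation: [-0.098, 0.995, 0.0, -0.0]
contact_force: [0.4, 0.5, 0.6]
gripper_width: 85.4
gripper_force: 0.0
```

Run:
```python
from h import *
st=ctrl.state();print(st['clock'],st['joint_pos'].round(3),st['ee_pos'],R.from_quat(st['orientation']).as_matrix().round(3),st['contact_force'])
s=cam('scene');t=cam('top')
a=cv2.resize(s['frame'][95:215,335:435],(500,600),interpolation=cv2.INTER_CUBIC)
b=cv2.resize(t['frame'][130:210,200:275],(300,320),interpolation=cv2.INTER_CUBIC)
o=np.zeros((600,800,3),np.uint8);o[:,:500]=a;o[:320,500:]=b
cv2.imwrite('pics/hover.png',o[:,:,::-1])
```

```text
1.8 [3.230e-01 4.340e-01 1.660e-01 1.303e+00 1.000e-03 1.260e-01] [547.16765895 250.18715349 231.08051612] [[-0.981 -0.196 -0.001]
 [-0.196  0.981  0.   ]
 [ 0.001  0.    -1.   ]] [0.41734236 0.47243387 0.58341589]
```

View pics/hover.png

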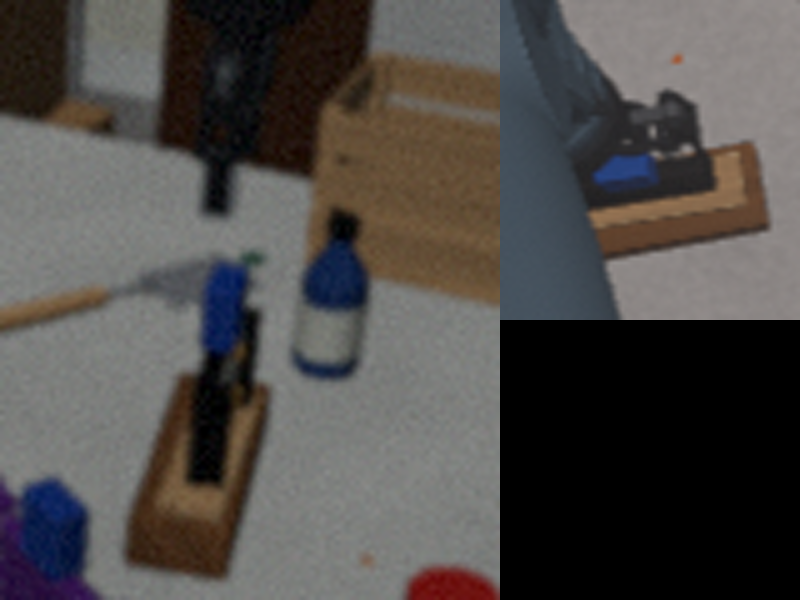

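The gripper hovers above the tab: the near finger tip is at crop (217,213), the tab at (224,305). I'll check the near finger's pixel against projection.

Run:
```python
from h import *
s=cam('scene');u=np.array([-.196,.981,0]);x=np.array([.981,.196,0])
T=np.array([547.2,250.2,231])
f=lambda P:(proj(s,P)-[335,95])*5
print('finger tip exp',f([T-50*u+[0,0,13],T-50*u+[0,0,30]]))
for c in((547.2,250.2),(551,252),(545,248)):
    C=np.array([*c,40.]);print(c,'tab',f([C+[0,0,118]+0*u,C+[0,0,142]-20*u]),'foot near end corners',f([C-75*u-22*x+[0,0,10],C-75*u+22*x+[0,0,10]]))
```

```text
finger tip exp [[214.46607249 218.27120538]
 [216.86468618 192.75555577]]
(547.2, 250.2) tab [[216.73902096 304.33625061]
 [214.48190529 285.89015861]] foot near end corners [[150.02614519 495.42812391]
 [215.73688983 506.44816078]]
(551, 252) tab [[223.15524654 304.47982424]
 [221.05693027 286.03394183]] foot near end corners [[156.37576794 495.60407397]
 [222.15473334 506.62763338]]
(545, 248) tab [[212.37783859 305.00621394]
 [210.01113832 286.56593149]] foot near end corners [[145.6644116  496.20080815]
 [211.37391258 507.23404086]]
```

arm_command(
  dp=[
    [-0.008, 0, 0.05],
    [-0.008, 0, 0.12],
    [-0.008, 0, 0.2],
    [-0.008, 0, 0.28],
    [-0.008, 0, 0.34],
    [-0.008, 0, 0.37],
    [-0.008, 0, 0.37],
    [-0.008, 0, 0.37],
  ],
  angular=[
    [0, 0, 0],
    [0, 0, 0],
    [0, 0, 0],
    [0, 0, 0],
    [0, 0, 0],
    [0, 0, 0],
    [0, 0, 0],
    [0, 0, 0],
  ],
  hand=[-1, -1, -1, -1, -1, -1, -1, -1],
  squeeze=40,
)

```text
clock: 2.62
ee_pos: [549.2, 250.4, 139.1]
orientation: [-0.099, 0.995, 0.0, -0.0]
contact_force: [-0.4, 0.5, 0.6]
gripper_width: 85.2
gripper_force: 0.0
```

arm_command(
  dp=[
    [0, 0, 0],
    [0, 0, 0],
    [0, 0, 0],
    [0, 0, 0],
    [0, 0, 0],
    [0, 0, 0],
    [0, 0, 0],
    [0, 0, 0],
    [0, 0, 0],
    [0, 0, 0],
  ],
  angular=[
    [0, 0, 0],
    [0, 0, 0],
    [0, 0, 0],
    [0, 0, 0],
    [0, 0, 0],
    [0, 0, 0],
    [0, 0, 0],
    [0, 0, 0],
    [0, 0, 0],
    [0, 0, 0],
  ],
  hand=[1, 1, 1, 1, 1, 1, 1, 1, 1, 1],
)

```text
clock: 3.45
ee_pos: [550.4, 250.0, 139.8]
orientation: [-0.098, 0.995, 0.0, 0.001]
contact_force: [0.1, -2.0, 6.0]
gripper_width: 39.7
gripper_force: 41.8
```

arm_command(
  dp=[
    [0, 0, -0.03],
    [0, 0, -0.08],
    [0, 0, -0.15],
    [0, 0, -0.22],
    [0, 0, -0.28],
    [0, 0, -0.32],
    [0, 0, -0.34],
    [0, 0, -0.34],
    [0, 0, -0.34],
  ],
  angular=[
    [0, 0, 0],
    [0, 0, 0],
    [0, 0, 0],
    [0, 0, 0],
    [0, 0, 0],
    [0, 0, 0],
    [0, 0, 0],
    [0, 0, 0],
    [0, 0, 0],
  ],
  hand=[1, 1, 1, 1, 1, 1, 1, 1, 1],
)

```text
clock: 4.2
ee_pos: [549.2, 249.9, 222.9]
orientation: [-0.099, 0.995, -0.0, -0.001]
contact_force: [0.1, -0.5, -4.9]
gripper_width: 39.9
gripper_force: 41.1
```

Run:
```python
from h import *
st=ctrl.state();T=st['ee_pos'];M=R.from_quat(st['orientation']).as_matrix()
print(T,st['contact_force'],st['wrist_torque'],st['gripper_width'])
s=cam('scene');t=cam('top')
print('tcp->stud hover in tool mm',M.T@(np.array([576,-199,T[2]])-T))
p=proj(s,[T])[0].astype(int);print(p)
save(s,'lift.png',(p[0]-50,p[1]-40,p[0]+50,p[1]+60),6)
```

```text
[549.17264982 249.90606328 222.90964402] [ 0.11818903 -0.50056197 -4.85132766] [0.018605   0.01178649 0.01870877] 39.87713798509973
tcp->stud hover in tool mm [ 6.18415366e+01 -4.45434590e+02  1.05514011e-01]
[380 138]
```

View pics/lift.png

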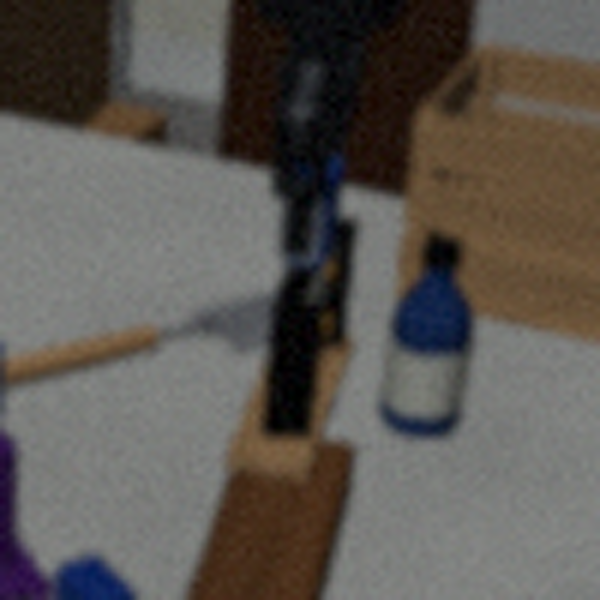

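The gauge hangs straight from the tab. Its foot is at crop (280,445), above the offcut. I'll raise it above the purple gauges, carry it across and turn the dial to the camera.

arm_command(
  dp=[
    [0, 0, -0.05],
    [0, 0, -0.13],
    [0, 0, -0.2],
    [0, 0, -0.25],
    [0.02, -0.08, -0.26],
    [0.03, -0.2, -0.26],
    [0.05, -0.34, -0.26],
    [0.07, -0.48, -0.26],
    [0.09, -0.62, -0.26],
    [0.11, -0.75, -0.26],
    [0.12, -0.85, -0.26],
    [0.12, -0.89, -0.26],
  ],
  angular=[
    [0, 0, 0],
    [0, 0, 0],
    [0, 0, 0],
    [0, 0, 0],
    [0, 0, 0],
    [0, 0, 0],
    [0, 0, 0],
    [0, 0, 0],
    [0, 0, 0],
    [0, 0, 0],
    [0, 0, 0],
    [0, 0, 0],
  ],
  hand=[1, 1, 1, 1, 1, 1, 1, 1, 1, 1, 1, 1],
)

```text
clock: 5.3
ee_pos: [563.3, 22.2, 287.8]
orientation: [-0.097, 0.995, -0.001, -0.001]
contact_force: [0.7, 0.5, -4.1]
gripper_width: 39.4
gripper_force: 41.9
```

arm_command(
  dp=[
    [0.02, -0.08, 0],
    [0.03, -0.19, 0],
    [0.05, -0.3, 0],
    [0.06, -0.41, 0],
    [0.08, -0.52, 0],
    [0.09, -0.62, 0],
    [0.1, -0.72, 0],
    [0.11, -0.8, 0],
    [0.12, -0.86, 0],
    [0.12, -0.89, 0],
    [0.12, -0.89, 0],
    [0.12, -0.89, 0],
  ],
  angular=[
    [0, 0, 0.02],
    [0, 0, 0.05],
    [0, 0, 0.08],
    [0, 0, 0.12],
    [0, 0, 0.16],
    [0, 0, 0.2],
    [0, 0, 0.24],
    [0, 0, 0.28],
    [0, 0, 0.32],
    [0, 0, 0.36],
    [0, 0, 0.39],
    [0, 0, 0.4],
  ],
  hand=[1, 1, 1, 1, 1, 1, 1, 1, 1, 1, 1, 1],
)

```text
clock: 6.3
ee_pos: [578.0, -198.2, 287.5]
orientation: [0.507, 0.862, 0.0, -0.001]
contact_force: [-0.4, 0.0, -4.1]
gripper_width: 39.6
gripper_force: 42.1
```

Run:
```python
from h import *
st=ctrl.state();T=st['ee_pos'];M=R.from_quat(st['orientation']).as_matrix()
print(st['clock'],T,M.round(3),st['joint_pos'].round(3),st['contact_force'],st['gripper_width'])
s=cam('scene');t=cam('top')
p=proj(s,[T])[0].astype(int);print(p)
save(s,'over.png',(p[0]-50,p[1]-30,p[0]+50,p[1]+70),6)
hs=cv2.cvtColor(s['frame'],cv2.COLOR_RGB2HSV)
m=cv2.inRange(hs[235:280,300:345],(3,150,110),(14,255,255));ys,xs=np.nonzero(m)
print('ball',xs.mean()+300,ys.mean()+235,xs.min()+300,xs.max()+300,ys.min()+235,ys.max()+235, proj(s,[[576,-199,96],[576,-199,116]]))
```

```text
6.3 [ 577.97940049 -198.24686321  287.45120255] [[-0.486  0.874 -0.002]
 [ 0.874  0.486  0.002]
 [ 0.002 -0.001 -1.   ]] [-4.350e-01  4.570e-01  3.450e-01  1.462e+00  1.000e-03  6.290e-01] [-0.38990423  0.01286664 -4.051699  ] 39.585822720279644
[321 194]
ball 320.9512195121951 256.8130081300813 315 327 251 263 [[321.09270838 257.33679838]
 [321.05772155 251.49193637]]
```

View pics/over.png

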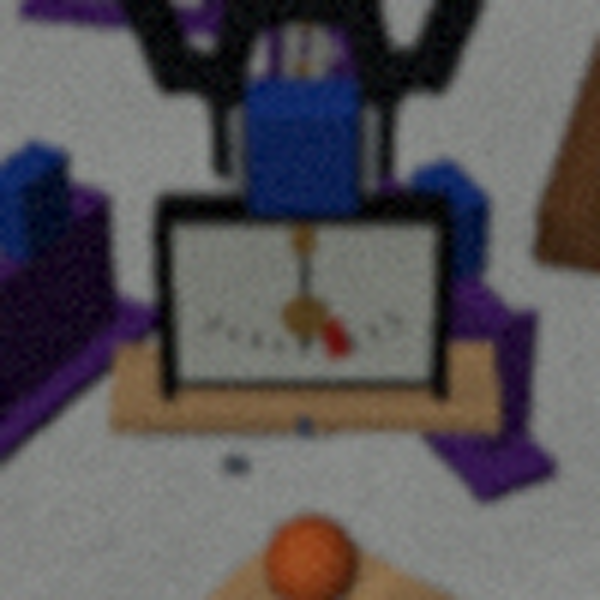

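The dial faces the camera: pivot (303,240), pointer tip about (305,348), red mark (337,338), foot centre line (305,425), ball (311,560). I'll cast rays onto the dial plane to get the mark angle and the foot offset.

```bash
cat >> h.py <<'E'
H=99.8
def gframe(st=None):
    st=st or ctrl.state();M=R.from_quat(st['orientation']).as_matrix()
    G=np.c_[-M[:,0],M[:,1],-M[:,2]]; return G,st['ee_pos']-H*G[:,2]
def ondial(c,p,G,o,x):
    C,d=ray(c,p);n=G[:,0];k=((o+x*n-C)@n)/(d@n);return G.T@(C+k*d-o)
def mask(c,box,*lims):
    x0,y0,x1,y1=box;h=cv2.cvtColor(cv2.resize(c['frame'][y0:y1,x0:x1],None,fx=4,fy=4,interpolation=cv2.INTER_CUBIC),cv2.COLOR_RGB2HSV)
    m=sum(cv2.inRange(h,*l) for l in lims);n,l,st,ce=cv2.connectedComponentsWithStats(m)
    return [(( (ce[i]-1.5)/4+[x0,y0]).round(2),st[i,4]/16,(st[i,:4]/4+[x0,y0,0,0]).round(1)) for i in range(1,n) if st[i,4]>30]
RED=[((0,120,80),(6,255,255)),((170,120,80),(180,255,255))]
BRASS=[((10,90,70),(25,255,255))]
E
python3 - <<'E'
from h import *
s=cam('scene');G,o=gframe();print(o,G.round(3))
print('pred pivot,tip,markline',proj(s,[o+G@[10,0,86],o+G@[13.5,0,36],o+G@[22,0,5],o+G@[22,-75,0],o+G@[22,75,0]]))
b=(296,196,348,226)
for q in mask(s,b,*RED):print('red',q,ondial(s,q[0],G,o,13.5))
for q in mask(s,b,*BRASS):print('brass',q,ondial(s,q[0],G,o,11))
for q in mask(s,(310,228,335,240),((95,60,30),(130,255,255))):print('blue',q,ondial(s,q[0],G,o,22))
for q in mask(s,(285,215,360,240),((8,60,90),(25,200,255))):print('foot',q,ondial(s,q[2][:2]+[0,q[2][3]],G,o,22),ondial(s,q[2][:2]+q[2][2:],G,o,22))
E
```

```text
[ 577.86558219 -197.52038388  188.06948503] [[ 0.491  0.871  0.001]
 [-0.871  0.491 -0.001]
 [-0.002 -0.001  1.   ]]
pred pivot,tip,markline [[321.90450395 202.01067355]
 [321.98395976 220.72176706]
 [322.07899426 233.5389767 ]
 [289.59198619 235.59245865]
 [354.5389956  234.77118274]]
red (array([326.62, 219.85]), np.float64(15.375), array([324.8, 217. ,   4.5,   6. ])) [13.5        10.51795956 38.37001533]
brass (array([321.24, 203.41]), np.float64(12.125), array([320. , 201.5,   3.5,   4.8])) [11.         -1.48797502 82.93925391]
brass (array([321.96, 216.23]), np.float64(37.0), array([318.8, 213.2,   7.8,   6.8])) [1.10000000e+01 1.44991369e-02 4.70056854e+01]
brass (array([346.45, 223.38]), np.float64(9.3125), array([345.8, 221.5,   2.2,   4.5])) [11.         56.15979905 25.25732365]
brass (array([296.36, 223.59]), np.float64(6.4375), array([296. , 222.2,   1.8,   3.8])) [ 11.         -58.67550059  26.48053575]
foot (array([318.9 , 217.06]), np.float64(5.4375), array([318.5, 215. ,   2.5,   5. ])) [22.         -7.92464644 45.0660475 ] [22.         -2.33011857 44.97724286]
foot (array([325.54, 216.66]), np.float64(2.4375), array([325.2, 215.5,   1.8,   3.5])) [22.          7.06326661 47.69155952] [22.         11.08531779 47.62793335]
foot (array([321.23, 230.46]), np.float64(516.6875), array([289.5, 221.2,  64.8,  15. ])) [ 22.         -75.3118257   -1.85338204] [22.         74.66150209 -4.37029094]
```

arm_command(
  dp=[
    [-0.005, -0.007, 0.03],
    [-0.005, -0.007, 0.08],
    [-0.005, -0.007, 0.14],
    [-0.005, -0.007, 0.19],
    [-0.005, -0.007, 0.23],
    [-0.005, -0.007, 0.25],
    [-0.005, -0.007, 0.252],
    [-0.005, -0.007, 0.252],
    [-0.005, -0.007, 0.252],
    [-0.005, -0.007, 0.252],
    [-0.005, -0.007, 0.252],
    [-0.005, -0.007, 0.252],
  ],
  angular=[
    [0, 0, 0],
    [0, 0, 0],
    [0, 0, 0],
    [0, 0, 0],
    [0, 0, 0],
    [0, 0, 0],
    [0, 0, 0],
    [0, 0, 0],
    [0, 0, 0],
    [0, 0, 0],
    [0, 0, 0],
    [0, 0, 0],
  ],
  hand=[1, 1, 1, 1, 1, 1, 1, 1, 1, 1, 1, 1],
)

```text
clock: 7.45
ee_pos: [577.6, -200.3, 226.4]
orientation: [0.505, 0.863, 0.0, 0.001]
contact_force: [-0.6, 0.4, -5.1]
gripper_width: 39.6
gripper_force: 42.0
```

Run:
```python
from h import *
F=[]
for i in range(10):
    s=cam('scene');F.append(ctrl.state()['contact_force'])
    if i==0:f=s['frame'].astype(float)
    else:f+=s['frame']
s['frame']=(f/10).astype(np.uint8)
st=ctrl.state();print(st['clock'],st['ee_pos'],np.mean(F,0),np.std(F,0))
G,o=gframe();print(o)
q=proj(s,[o])[0].astype(int);save(s,'near.png',(q[0]-50,q[1]-55,q[0]+50,q[1]+45),6);print(q)
print('pred',proj(s,[o+G@[10,0,86],o+G@[22,0,5],o+G@[22,-75,0],o+G@[22,75,0],[577,-199.5,96]]))
for n,bx,l in(('brass',(300,q[1]-50,340,q[1]-12),BRASS),('red',(300,q[1]-50,340,q[1]-5),RED),('foot',(q[0]-40,q[1]-15,q[0]+40,q[1]+6),[((12,60,90),(25,200,255))]),('ball',(300,q[1]-5,342,q[1]+30),[((3,150,110),(11,255,255))])):
    for k in mask(s,bx,*l):print(n,k)
```

```text
7.95 [ 577.17076352 -200.0763412   225.73973718] [ 0.15284203  0.04049753 -4.15580011] [0.49205167 0.47598073 0.47040709]
[ 577.16639241 -200.06529466  125.93973789]
[321 248]
pred [[321.16045748 224.39208395]
 [321.37500071 253.75410151]
 [290.16690273 255.65802927]
 [352.57353514 254.87805241]
 [321.34869664 257.59595896]]
brass (array([320.57, 225.65]), np.float64(11.3125), array([319.5, 224. ,   3.2,   4.5]))
brass (array([320.67, 234.95]), np.float64(4.3125), array([319. , 234.5,   4.2,   1.5]))
red (array([325.74, 240.49]), np.float64(13.3125), array([324.2, 238.2,   4. ,   4.8]))
foot (array([318.02, 237.14]), np.float64(6.9375), array([317.2, 234.5,   2.8,   6.8]))
foot (array([320.7 , 249.59]), np.float64(385.0625), array([290.2, 241.5,  62.2,  12.5]))
ball (array([320.8 , 259.01]), np.float64(74.125), array([315.2, 256. ,  12.5,   7.8]))
```

View pics/near.png

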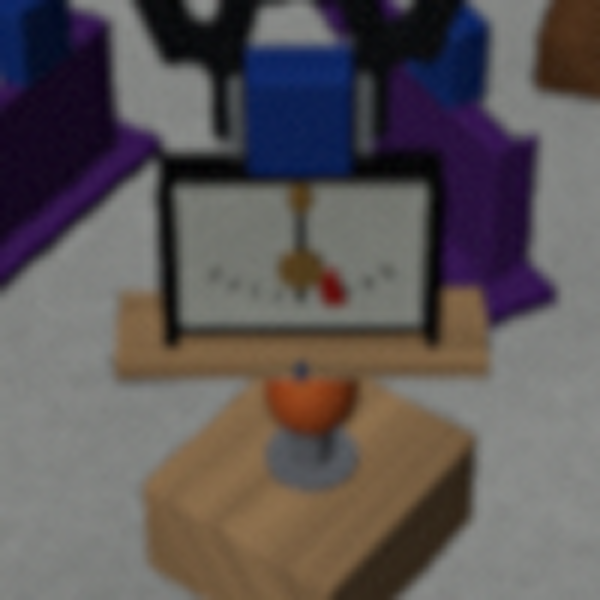

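The ball and washer are centred at crop column 311, while the foot line is at 302. My ball mask was missing the shaded side, so I'll redo it with a wider one.

Run:
```python
from h import *
f=0
for i in range(8):
    s=cam('scene');t=cam('top');f=f+np.stack([s['frame'],t['frame']]).astype(float)
s['frame'],t['frame']=(f/8).round().astype(np.uint8)
L=[((0,150,50),(13,255,255))]
for k in mask(s,(305,252,345,280),*L):print('ball s',k)
for k in mask(t,(360,150,400,190),*L):print('ball t',k)
for k in mask(s,(305,262,345,285),((0,0,40),(180,45,140)),((90,0,40),(130,90,140))):print('washer s',k,onplane(s,k[0],58))
print(proj(s,[[577,-199.5,96],[577,-199.5,58]]),proj(t,[[577,-199.5,96]]))
# stud centre if known z from washer extents in the view crop
print('crop-read washer',onplane(s,[271+311/6-.4,193+460/6-.4],58),'ball bottom-left/right',onplane(s,[271+311/6-.4,193+393/6-.4],96))
save(t,'t1.png',(340,140,420,200),8)
```

```text
ball s (array([322.24, 259.67]), np.float64(110.75), array([315.2, 256. ,  15.2,   9.2]))
ball t (array([373.26, 172.16]), np.float64(4.375), array([372.8, 170.8,   2. ,   3.8]))
washer s (array([305.23, 262.23]), np.float64(2.3125), array([305. , 262. ,   1.8,   1.8])) [ 529.53639931 -200.51123319   58.        ]
washer s (array([322.49, 269.11]), np.float64(114.75), array([315.5, 264.5,  15. ,  10. ])) [ 580.77137442 -200.65080464   58.        ]
[[321.34869664 257.59595896]
 [321.40683281 268.30598173]] [[378.79451649 171.22093166]]
crop-read washer [ 580.90251216 -201.19877448   58.        ] ball bottom-left/right [ 580.22980323 -199.77546302   96.        ]
```

View pics/t1.png

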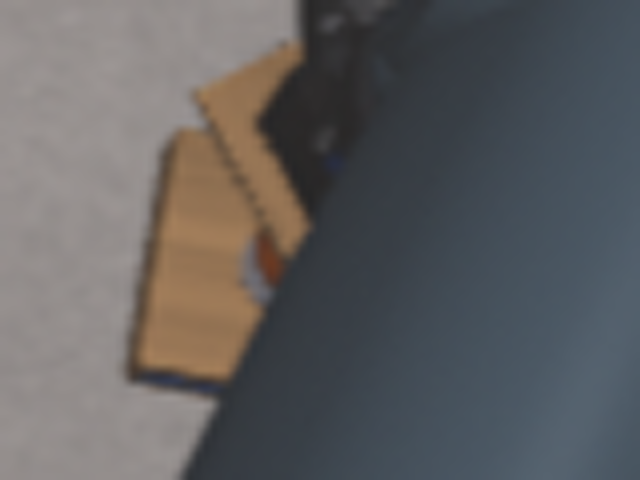

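The top view is mostly hidden by the arm; only a sliver of ball shows at crop (270,258). The full-width ball in the scene is at (322.8,257.5), so the gauge must move 3.2 mm along its +y. Then I'll descend and feel for contact.

arm_command(
  dp=[
    [0, 0.006, 0],
    [0, 0.013, 0.008],
    [0, 0.013, 0.016],
    [0, 0.013, 0.016],
    [0, 0.013, 0.016],
    [0, 0.013, 0.016],
  ],
  angular=[
    [0, 0, 0],
    [0, 0, 0],
    [0, 0, 0],
    [0, 0, 0],
    [0, 0, 0],
    [0, 0, 0],
  ],
  hand=[1, 1, 1, 1, 1, 1],
)

```text
clock: 9.25
ee_pos: [579.9, -198.5, 221.7]
orientation: [0.505, 0.863, -0.0, -0.0]
contact_force: [0.3, 0.9, -4.3]
gripper_width: 39.5
gripper_force: 42.1
```

```bash
cat > f.py <<'E'
from h import *
F=[];P=[];Q=[]
for i in range(8):
    c=cam('scene');st=ctrl.state();F.append(st['contact_force']);P.append(st['ee_pos']);Q.append(st['wrist_torque'])
print(round(st['clock'],2),np.mean(P,0).round(2),'F',np.mean(F,0).round(2),'M',np.mean(Q,0).round(3))
E
python3 f.py
```

```text
9.65 [ 580.04 -198.53  221.85] F [ 0.01 -0.15 -4.42] M [0.006 0.006 0.005]
```

arm_command(
  dp=[
    [0, 0, 0.004],
    [0, 0, 0.008],
    [0, 0, 0.012],
    [0, 0, 0.012],
    [0, 0, 0.012],
    [0, 0, 0.012],
  ],
  angular=[
    [0, 0, 0],
    [0, 0, 0],
    [0, 0, 0],
    [0, 0, 0],
    [0, 0, 0],
    [0, 0, 0],
  ],
  hand=[1, 1, 1, 1, 1, 1],
)

```text
clock: 10.15
ee_pos: [580.0, -198.5, 218.8]
orientation: [0.505, 0.863, 0.0, -0.0]
contact_force: [0.3, 0.8, -4.2]
gripper_width: 39.9
gripper_force: 42.1
```

```bash
python3 f.py
```

```text
10.55 [ 580.05 -198.5   218.83] F [ 0.06  0.06 -4.29] M [0.013 0.009 0.023]
```

arm_command(
  dp=[
    [0, 0, 0.004],
    [0, 0, 0.008],
    [0, 0, 0.012],
    [0, 0, 0.016],
    [0, 0, 0.016],
    [0, 0, 0.016],
    [0, 0, 0.016],
  ],
  angular=[
    [0, 0, 0],
    [0, 0, 0],
    [0, 0, 0],
    [0, 0, 0],
    [0, 0, 0],
    [0, 0, 0],
    [0, 0, 0],
  ],
  hand=[1, 1, 1, 1, 1, 1, 1],
)

```text
clock: 11.13
ee_pos: [580.0, -198.5, 214.9]
orientation: [0.505, 0.863, 0.0, 0.0]
contact_force: [0.3, 0.4, -4.4]
gripper_width: 39.8
gripper_force: 42.1
```

```bash
python3 f.py
```

```text
11.53 [ 580.02 -198.5   214.83] F [ 0.   -0.07 -3.81] M [0.026 0.029 0.015]
```

arm_command(
  dp=[
    [0, 0, 0.004],
    [0, 0, 0.008],
    [0, 0, 0.012],
    [0, 0, 0.012],
    [0, 0, 0.012],
    [0, 0, 0.012],
  ],
  angular=[
    [0, 0, 0],
    [0, 0, 0],
    [0, 0, 0],
    [0, 0, 0],
    [0, 0, 0],
    [0, 0, 0],
  ],
  hand=[1, 1, 1, 1, 1, 1],
)

```text
clock: 12.03
ee_pos: [580.1, -198.5, 211.9]
orientation: [0.505, 0.863, 0.0, 0.0]
contact_force: [0.3, 0.5, -2.5]
gripper_width: 39.5
gripper_force: 42.3
```

```bash
python3 f.py
```

```text
12.43 [ 580.07 -198.52  211.87] F [-0.35 -0.11 -2.65] M [0.028 0.083 0.005]
```

arm_command(
  dp=[
    [0, 0, 0.004],
    [0, 0, 0.008],
    [0, 0, 0.012],
    [0, 0, 0.017],
    [0, 0, 0.017],
    [0, 0, 0.017],
    [0, 0, 0.017],
  ],
  angular=[
    [0, 0, 0],
    [0, 0, 0],
    [0, 0, 0],
    [0, 0, 0],
    [0, 0, 0],
    [0, 0, 0],
    [0, 0, 0],
  ],
  hand=[1, 1, 1, 1, 1, 1, 1],
)

```text
clock: 13.02
ee_pos: [580.1, -198.5, 207.7]
orientation: [0.505, 0.863, 0.0, 0.0]
contact_force: [0.1, 0.3, -0.3]
gripper_width: 39.6
gripper_force: 42.5
```

```bash
sed -i 's/range(8)/range(16)/' f.py
cat >> f.py <<'E'
m=lambda a:(np.mean(a,0),np.std(a,0)/4)
print(m(F),m(Q))
G,o=gframe();print('o',o.round(1),'in gauge F',G.T@np.mean(F,0),'M',G.T@np.mean(Q,0))
s=c;q=proj(s,[o])[0].astype(int)
for n,bx,l in(('brass',(300,q[1]-50,340,q[1]-8),BRASS),('red',(300,q[1]-50,340,q[1]-5),RED),('foot',(q[0]-42,q[1]-15,q[0]+42,q[1]+12),[((14,60,90),(25,200,255))]),('ball',(305,q[1]-2,345,q[1]+20),[((0,150,50),(13,255,255))])):
    for k in mask(s,bx,*l):print(n,*k)
print('pred',proj(s,[o+G@[10,0,86],o+G@[22,-75,0],o+G@[22,75,0]]).round(1).tolist())
E
sed -i 's/^F=\[\]/np.set_printoptions(precision=3,suppress=True);F=[]/' f.py
python3 f.py
```

```text
13.82 [ 580.1  -198.53  207.6 ] F [-0.44  0.15 -0.08] M [0.036 0.128 0.001]
(array([-0.437,  0.15 , -0.08 ]), array([0.167, 0.104, 0.135])) (array([0.036, 0.128, 0.001]), array([0.007, 0.011, 0.006]))
o [ 580.1 -198.5  107.7] in gauge F [-0.345 -0.307 -0.08 ] M [-0.094  0.094  0.001]
brass [321.97 231.79] 12.25 [320.8 230.2   3.5   4.5]
brass [322.21 243.13] 29.125 [319.2 240.8   7.2   5.2]
red [327.04 246.25] 13.4375 [325.5 243.8   4.    5.2]
foot [319.54 243.22] 6.875 [318.8 240.5   3.    6.5]
foot [322.98 257.45] 622.25 [291.8 246.5  61.5  19.5]
ball [322.23 263.43] 64.4375 [315.2 261.   14.5   6.5]
pred [[322.6, 230.5], [291.9, 261.1], [353.6, 260.3]]
```

The stud is about 8.4 mm down, with the gauge level and the ball centred under the foot (322.5 against 322.55 px). Next I'll rock it about the stud top.

arm_command(
  dp=[
    [0, 0.011, 0],
    [0, 0.022, 0.0005],
    [0, 0.033, 0.001],
    [0, 0.044, 0.002],
    [0, 0.055, 0.003],
    [0, 0.065, 0.0043],
    [0, 0.076, 0.006],
    [0, 0.087, 0.0076],
    [0, 0.087, 0.0076],
    [0, 0.087, 0.0076],
    [0, 0.087, 0.0076],
    [0, 0.087, 0.0076],
  ],
  angular=[
    [0.0088, 0, 0],
    [0.0175, 0, 0],
    [0.026, 0, 0],
    [0.035, 0, 0],
    [0.044, 0, 0],
    [0.0525, 0, 0],
    [0.061, 0, 0],
    [0.07, 0, 0],
    [0.07, 0, 0],
    [0.07, 0, 0],
    [0.07, 0, 0],
    [0.07, 0, 0],
  ],
  hand=[1, 1, 1, 1, 1, 1, 1, 1, 1, 1, 1, 1],
)

```text
clock: 14.82
ee_pos: [599.3, -187.3, 205.9]
orientation: [0.502, 0.858, -0.093, -0.055]
contact_force: [1.5, 2.5, -0.3]
gripper_width: 39.9
gripper_force: 42.6
```

```bash
cat > r.py <<'E'
import sys
from h import *
np.set_printoptions(precision=3,suppress=True)
f=0;F=[];P=[]
for i in range(14):
    s=cam('scene');f=f+s['frame'].astype(float);st=ctrl.state();F.append(st['contact_force']);P.append(st['ee_pos'])
s['frame']=(f/14).round().astype(np.uint8)
G,o=gframe();print(st['clock'],np.mean(P,0),'F',np.mean(F,0),'o',o,'roll',np.arctan2(-G[2,1],G[2,2]),'grip',st['gripper_width'],st['joint_pos'])
C=proj(s,[o+G@[13.5,0,50]])[0].astype(int);b=(C[0]-16,C[1]-20,C[0]+20,C[1]+18)
print('pred pivot',proj(s,[o+G@[12,0,86]]))
for k in mask(s,b,*RED):print('red',*k,ondial(s,k[0],G,o,13.5))
for k in mask(s,b,*BRASS):print('brass',*k,ondial(s,k[0],G,o,12))
save(s,sys.argv[1],(C[0]-38,C[1]-28,C[0]+38,C[1]+32),10 if 0 else 9)
E
python3 r.py rock1.png
```

```text
15.5167 [ 599.184 -187.675  205.828] F [ 1.907  2.828 -0.174] o [ 580.185 -198.482  108.246] roll 0.21953655607435452 grip 39.867310622120634 [-0.325  0.655  0.444  1.509 -0.162  0.747]
pred pivot [[330.747 231.439]]
red [331.13 248.44] 4.0 [329.8 247.5   3.    2.5] [13.5   12.774 35.352]
brass [330.32 231.97] 11.4375 [329.2 230.2   3.2   4.5] [12.    -0.603 84.225]
brass [330.12 243.71] 33.25 [327.2 240.8   6.5   7. ] [12.     7.286 48.408]
brass [325.33 257.08] 209.875 [311. 252.  36.   9.] [12.     5.808  3.13 ]
```

View pics/rock1.png

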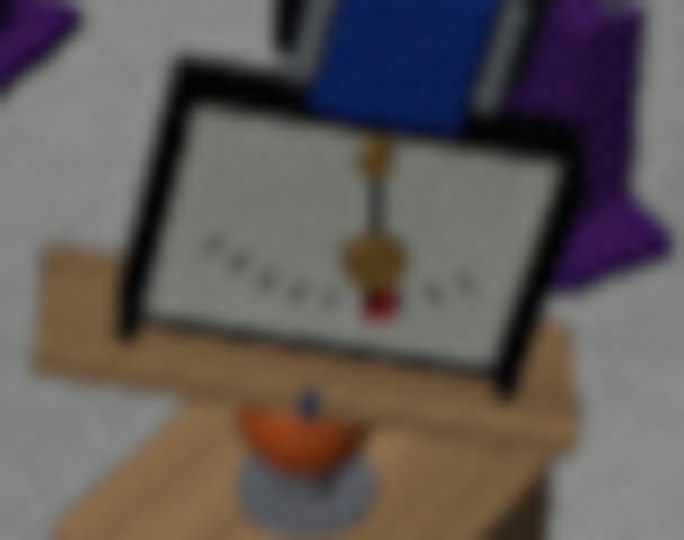

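The pivot is at (376,155), the bob at (374,260) and the red mark at (380,302). The mark lies about 4 crop px (≈1.1 mm) right of plumb, so about 0.02 rad more roll is needed.

arm_command(
  dp=[
    [0, 0.003, 0],
    [0, 0.006, 0],
    [0, 0.0088, 0],
    [0, 0.0088, 0],
    [0, 0.0088, 0],
    [0, 0.0088, 0],
    [0, 0.0088, 0],
    [0, 0.0088, 0],
    [0, 0.0088, 0],
    [0, 0.0088, 0],
    [0, 0.0088, 0],
    [0, 0.0088, 0],
  ],
  angular=[
    [0.0023, 0, 0],
    [0.0047, 0, 0],
    [0.007, 0, 0],
    [0.007, 0, 0],
    [0.007, 0, 0],
    [0.007, 0, 0],
    [0.007, 0, 0],
    [0.007, 0, 0],
    [0.007, 0, 0],
    [0.007, 0, 0],
    [0.007, 0, 0],
    [0.007, 0, 0],
  ],
  hand=[1, 1, 1, 1, 1, 1, 1, 1, 1, 1, 1, 1],
)

```text
clock: 16.52
ee_pos: [600.8, -186.9, 205.2]
orientation: [0.501, 0.857, -0.104, -0.061]
contact_force: [1.6, 1.1, 0.1]
gripper_width: 39.7
gripper_force: 42.6
```

```bash
cat >> r.py <<'E'
# redness / darkness profile around the mark, columns averaged over rows, relative to pivot column
pv=proj(s,[o+G@[12,0,86],o+G@[13.5,50*np.sin(.24),86-50*np.cos(.24)]]);r0=pv[1];print('pred tip@.24',r0)
y0,x0=int(r0[1])-4,int(r0[0])-7
p=s['frame'][y0:y0+9,x0:x0+15].astype(int);red=p[:,:,0]-(p[:,:,1]+p[:,:,2])//2
print('cols from',x0,'rows from',y0);print(red);print(p[:,:,0])
w=np.clip(red-15,0,None);print('red centroid',(w.sum(0)@np.arange(15))/w.sum()+x0,(w.sum(1)@np.arange(9))/w.sum()+y0)
E
python3 r.py rock2.png
```

```text
17.2167 [ 600.798 -186.886  205.17 ] F [ 1.     0.707 -0.133] o [ 579.953 -198.569  108.271] roll 0.2419960722911013 grip 39.47350420814943 [-0.315  0.677  0.478  1.537 -0.177  0.759]
pred pivot [[331.449 231.558]]
red [330.5  248.88] 3.9375 [329.8 247.8   2.8   2.8] [13.5   11.114 33.904]
brass [330.87 232.25] 11.0 [329.8 230.5   3.5   4.5] [12.    -0.783 83.656]
brass [330.73 244.02] 32.5 [328.  241.2   6.5   6.5] [12.     8.115 47.926]
brass [324.8  257.14] 199.9375 [311. 252.  36.   9.] [12.     4.772  2.772]
pred tip@.24 [331.179 247.877]
cols from 324 rows from 243
[[ 1  1  4 14 29 36 38 37 36 32 17  4  1  1  0]
 [ 1  0  4 15 30 37 38 37 36 35 21  7  1  1  1]
 [ 0  0  3 14 28 35 36 36 38 31 19  5  1 -1  1]
 [ 1  1  1  7 18 32 37 38 35 24 12  4  0  1  2]
 [ 0  0  0  1 12 32 42 41 36 17  4  0  0  0  1]
 [ 1  0  1  0 10 35 50 51 40 14  1  0  2  1  1]
 [ 2  1  1  1 10 37 56 57 43 14  1  0  1  2  0]
 [ 1  0  0  1  9 26 41 41 30 10  1  0  1  2  1]
 [-1  2  0  0  4 10 15 14 12  4  0  1  1  2  1]]
[[116 115 111 100  90  82  82  80  80  79  89 105 115 116 116]
 [116 117 110 100  86  83  82  81  80  79  89 109 117 118 118]
 [118 116 114 105  93  83  80  80  82  84  96 110 115 116 116]
 [115 113 112 109 101  87  78  78  83  90 105 114 111 113 116]
 [111 102 105 109 108  94  75  70  83  92 107 111 102  98 109]
 [108  94 103 114 113  96  75  72  83  94 108 114 106 101 110]
 [111 100 108 116 116 102  88  85  93  99 110 115 112 109 112]
 [117 112 115 120 118 108 105 103 106 109 113 117 117 117 117]
 [115 116 120 120 119 116 114 114 117 115 116 117 117 119 118]]
red centroid 330.64245175936435 246.34052213393872
```

View pics/rock2.png

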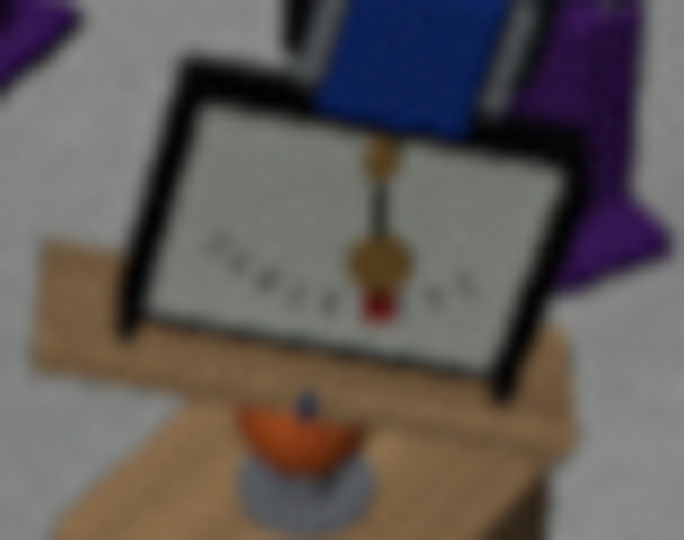

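The pivot (380,157), bob (379,262) and red mark (378,303) now line up. The foot line (307,402) sits over the ball, and the stud is about 8 mm down. Handing in.

```bash
python3 -c "
from plant import ctrl
print(ctrl.job_done())"
```

```text
the job is handed in; nothing more can be done
None
```

I handed the job in at about 17 s, with the gauge still held on the stud and its pointer at rest on the red mark at about 0.24 rad. The stud is sunk about 8 mm of its 16 mm, and nothing else was touched.

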